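# Find the spacer's deep hole on the go gauge and hold it hole-up

### The arm

A 6-joint arm with a two-finger parallel gripper is mounted at the origin on a cart in front of the work surface, level with it; the furniture and walls round the work are solid. World frame = base frame: x ahead of the robot, y to its left, z up, the work surface at z = 0. Lengths are in m, angles in rad, forces in N, time in s.
With the tool pointing down it reaches from about 0.375 to 0.925 m from the base axis. Payload 5.7 kg.
Tool frame: the origin (TCP) lies at the very end of the fingers, on their centre line; the grasp point (between the pads) lies 19 mm behind it; z points along the fingers, y is the line along which they close (so a half turn about z gives the same grasp; the last joint's range is limited). The gripper opens to 88 mm and grips with 3 to 60 N. Pads are 20 mm wide; open, the fingers measure 115 mm over their backs; the gripper's body (75 mm by 178 mm) begins 61 mm behind the grasp point.
Start: joints at [1.062, 0.359, 1.51, -0, 1.272, -0.115], TCP at [0.23, 0.554, 0.223] pointing down, gripper open.
Joint ranges: [-2.97, 2.97], [-1.01, 2.36], [0.21, 2.38], [-0.96, 4.11], [0.2, 2.71], [-2.98, 2.98]. Speed limits (rad/s): [2.39, 2.39, 3.14, 3.14, 3.14, 3.14].

### API

Orientations are given as a rotation vector (axis times angle).
In Python, from cell import bot gives the robot as it stands.
- The arm moves only by the tool carry_out, never from a script. Its argument "series" is a list of rows, each a list of 3 entries, a list of its own where there are three numbers: the shift along the tool's x, y, z in units of 40 mm (1.0 is 40 mm), then the turn, a rotation vector about the tool's x, y, z in units of 6 degrees (1.0 is 6 degrees), then the gripper's target within -1 to 1 (fully open at 1, half-way at 0, shut at -1). In form: [[[tx, ty, tz], [wx, wy, wz], jaw], ...]. A call has 1 to 5 rows; each row is the pose to reach, as a shift and turn from the pose commanded when the call began, along the tool's axes at that moment; what a row does not reach only later rows make up. A row lasts 1/10 s, in which the tool goes at most 50 mm and 8.59 degrees, less where a joint would pass 70% of its speed; a pose out of reach is approached as far as the arm can. A call with a gripper value outside its range is refused whole. The fingers move at their own pace and stop on an object; "force" is the grip in N (left out, the last holds). Time passes only in rows, so rows that repeat a pose let the fingers close. It gives the time, the measured TCP pose, the force, the opening and the grip force at its end, in the units of the state.
- bot.get_obs(): the state, without advancing time (a new reading comes with each control period).
- bot.snapshot(name): name is "scene" or "side" or "wrist"; returns the picture (420x560x3 uint8, red, green, blue); there is no depth.
- bot.get_calibration(name): a dict with "mtx" (3x3 intrinsics, pixels), "position" and "attitude" of the camera in the world; the wrist camera has in their place "tool_from_camera" (4x4, takes a point from camera to tool coordinates, whose origin is the TCP and whose axes are the flange's). Camera axes: x right, y down, z forward; pixel columns grow to the right and rows downward; lengths in m; the calibration is good to about 2 mm. A picture is of the moment at which its call begins: read the wrist's pose just before it. get_calibration takes no time and is no camera call.
- bot.sign_off(): hands the job in; it is judged then, once.
The state is a dict: "time": time; "qpos": joint angles; "dq": joint speeds; "effort": joint torques, N m; "position": TCP position; "eef_rot": TCP orientation; "wrist_force": force on the tool from outside, world axes, zero at the start; "moment": the same for the moment, N m; "grip_width": opening from 0.0 (shut) to 1.0 (fully open); "finger_force": force on a finger pad.
Only numpy, scipy, OpenCV 4.12 (cv2) and the standard library are available. Lean on these libraries where they do the work, as an engineer would, in place of code of your own. Each camera call takes 0.05 s, during which the arm holds its last target. There are 200 camera calls.

### The job

One end of the aluminium spacer block has a deep blind hole, the other only a shallow recess that looks the same: pick it up and find the deep hole by feel, by sliding the block's ends onto the flat blades of the fixed gauge stand until a blade reaches the bottom of the deep hole. Then take it off the gauge and finish with the gripper holding it still in the air, its middle at least 15 cm above the bench, with the deep hole facing up (within 20 degrees of straight up): do not put it down or let go at the end. Leave the eraser, the round tin and the small reel where they lie.

Things in the scene. Friction and masses are not known exactly. Their poses are not given: they have to be found in the camera images.
- spacer: bare aluminium block 64 mm long (its x axis), 36 x 36 mm across, 0.15 kg, lying on a long side. Origin at its very middle. Centred in each end is a 22 mm round bore along x with 1.5 mm chamfer: in one end 32 mm deep (to the block's middle), in the other only 6 mm. The ends look alike; tell them apart by feel. Either end may point anywhere.
- gauge: fixed grey stand on feet. Origin at bench level under the centre of its 56 x 250 mm base (x, y), whose top is 32 mm up. At y = +-108 mm stand posts, 40 mm wide (x), 16 thick (y), tops 98 mm up. From each a flat steel blade, 12 mm wide (x), 5 thick (z), juts level 46 mm along y toward the other, mid-height 80 mm up; 108 mm are free between the tips: the block fits between and slides onto either
- tip_a (a point): middle of the tip of the blade on the gauge's +y post (that blade points along the gauge's -y). When this tip is at the bottom of the deep hole it lies at the block's middle; in the shallow recess it stops 26 mm from the middle
- tip_b (a point): the same for the blade on the gauge's -y post (that blade points along the gauge's +y)
- eraser: bystander: block eraser, plain pale green, 20 x 56 x 12 mm lying loose on the bench; origin under its centre
- tin: bystander: round green tin, 50 mm across, 16 mm high, loose; origin under its centre
- braid: bystander: small flat wire reel, 54 x 50 x 10 mm, loose; origin under its middle

How it is judged:
By the outcome, as a careful person would: the job done as asked, in the order asked, and still so for the second after the job is handed in, while the arm keeps its last pose, push and grip.
It also fails if it takes over 61 s, if anything falls off the work surface, if the arm or the gripper's body presses on something with over 40 N, if the wrist force passes 120 N, or if a joint passes its speed limit or range.

## Working session

There is one attempt and no reset: what is moved stays moved. The work goes in short steps, Python scripts to look and compute and a tool call to move; the robot and the scene stay as the last step left them, time stands still between calls to the robot, and variables do not carry over. Pictures are saved under pics/ and viewed, at most 10 in all, crops included, and the job is handed in when it is done.

Besides the shell and the picture viewer there is one more tool, called after "Emit:" by a JSON object that holds its "op" and its "data". carry_out: Moves the arm, as the interface text tells. Its arguments: {"type":"object","properties":{"series":{"type":"array"},"force":{"type":"number"}},"required":["series"]}

```bash
mkdir -p pics
python3 - <<'E'
from cell import bot
import cv2,numpy as np
o=bot.get_obs();print(o)
for n in("scene","side"):
    p=bot.snapshot(n);cv2.imwrite(f"pics/{n}0.png",p[...,::-1]);print(n,bot.get_calibration(n))
p=bot.snapshot("wrist");cv2.imwrite("pics/wrist0.png",p[...,::-1]);print(bot.get_calibration("wrist"))
E
```

```text
{'time': 0.0, 'qpos': array([ 1.06191043e+00,  3.59500972e-01,  1.51142879e+00, -2.22005267e-05,
        1.27252050e+00, -1.15107319e-01]), 'dq': array([ 1.20138577e-04,  3.75740137e-04,  1.71042527e-04, -9.36875161e-04,
        7.52922647e-04, -3.78227259e-05]), 'effort': array([-2.23058290e-03, -5.15346837e+01, -2.70728356e+01,  6.70449575e-02,
        3.49610823e-02, -9.26882490e-05]), 'position': array([0.22988316, 0.5534555 , 0.2218134 ]), 'eef_rot': array([-6.14439410e-01, -3.08035798e+00,  2.78678815e-03]), 'wrist_force': array([-0.34582836, -0.28738325,  0.40784972]), 'moment': array([-0.00652163,  0.02894657,  0.00660937]), 'finger_force': 0.0, 'grip_width': 0.9987555056220421}
scene {'mtx': array([[489.9807418 ,   0.        , 276.91270569],
       [  0.        , 489.9807418 , 208.41516293],
       [  0.        ,   0.        ,   1.        ]]), 'position': array([0.02532225, 0.88358217, 1.03134654]), 'attitude': array([-0.92507366,  2.56166991, -1.02444501])}
side {'mtx': array([[393.88230112,   0.        , 285.84704773],
       [  0.        , 393.88230112, 203.32182525],
       [  0.        ,   0.        ,   1.        ]]), 'position': array([ 0.25840755, -0.43308642,  0.59886363]), 'attitude': array([-2.17084806,  0.46303839, -0.25903877])}
{'mtx': array([[349.07557046,   0.        , 273.57916848],
       [  0.        , 349.07557046, 213.84454772],
       [  0.        ,   0.        ,   1.        ]]), 'tool_from_camera': array([[-7.63478509e-04, -9.56874034e-01, -2.90502151e-01,
         7.96033428e-02],
       [ 9.99999643e-01, -8.35432989e-04,  1.23668270e-04,
        -6.03302208e-04],
       [-3.61030037e-04, -2.90501953e-01,  9.56874331e-01,
        -1.61316277e-01],
       [ 0.00000000e+00,  0.00000000e+00,  0.00000000e+00,
         1.00000000e+00]])}
```

View pics/scene0.png

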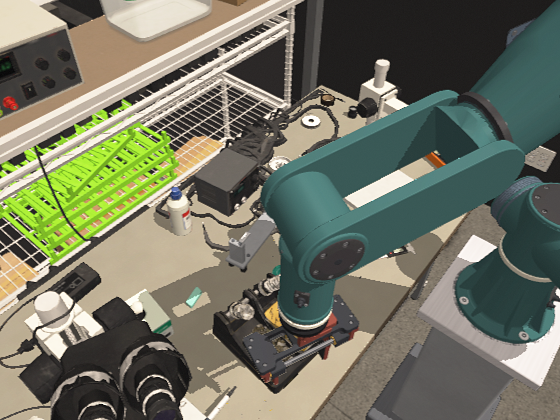

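View pics/side0.png

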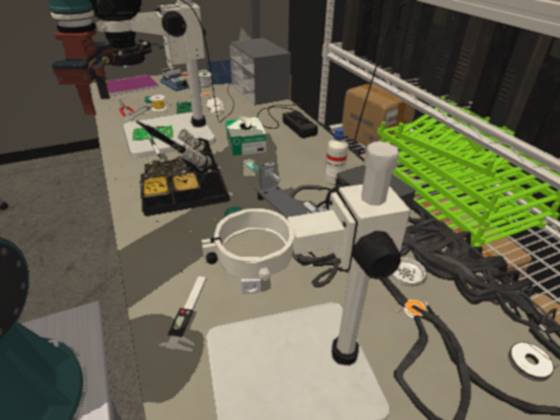

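The side view shows the gauge near (290,190) and a small block near (252,285), under a ring stand. The scene view shows the gauge at (250,240), with the arm hiding the rest. I'll zoom the side view.

```bash
cat > h.py <<'E'
import cv2,numpy as np
from cell import bot
from scipy.spatial.transform import Rotation as R
def cam(n,o=None):
    c=bot.get_calibration(n)
    if n!="wrist": return c["mtx"],R.from_rotvec(c["attitude"]).as_matrix(),c["position"]
    o=o or bot.get_obs(); T=c["tool_from_camera"]; Rt=R.from_rotvec(o["eef_rot"]).as_matrix()
    return c["mtx"],Rt@T[:3,:3],o["position"]+Rt@T[:3,3]
def ray(C,uv,z):
    K,Rc,p=C; d=Rc@np.linalg.solve(K,[*uv,1.]); return p+d*(z-p[2])/d[2]
def proj(C,P):
    K,Rc,p=C; q=K@(Rc.T@(np.array(P)-p)); return q[:2]/q[2]
E
python3 - <<'E'
from h import *
C=cam("side")
for n,uv,z in [("block",(252,285),.02),("ring?",(255,240),.0),("gauge",(290,200),.03),("tin",(235,212),.0)]: print(n,ray(C,uv,z))
S=cam("scene");print(ray(S,(250,245),.03))
p=cv2.imread("pics/side0.png");cv2.imwrite("pics/side0c.png",cv2.resize(p[140:320,190:430],(800,600),interpolation=cv2.INTER_CUBIC))
E
```

```text
block [0.42424454 0.05912033 0.02      ]
ring? [0.48354556 0.19888622 0.        ]
gauge [0.60379654 0.2702718  0.03      ]
tin [0.47537016 0.31514392 0.        ]
[0.57716796 0.29075414 0.03      ]
```

View pics/side0c.png

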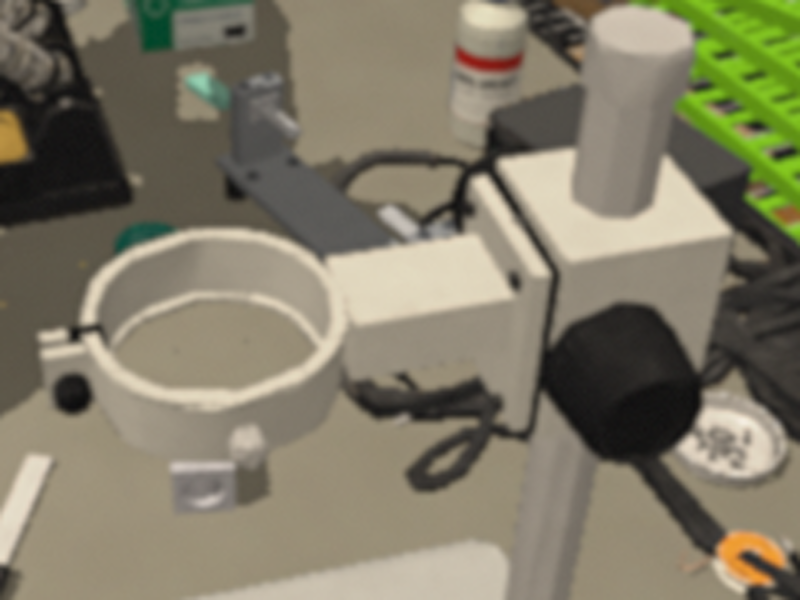

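The block shows a hole in its end at crop (203,487), which is full-image (251,286). The ring stand partly covers it, the eraser is pale green at (200,85) in the crop, and the tin is at (145,235). I'm moving the arm back out of the scene view.

Emit:
{"op": "carry_out", "data": {"series": [[[0, 0, -1.2], [0, 0, 0], 1], [[1.2, -0.5, -1.5], [0, 0, 0], 1], [[2.4, -1, -2], [0, 0, 0], 1], [[3.6, -1.5, -2.5], [0, 0, 0], 1], [[4.5, -1.9, -2.5], [0, 0, 0], 1]]}}

```text
time: 0.65
position: [0.037, 0.5537, 0.3242]
eef_rot: [-0.616, -3.081, -0.005]
wrist_force: [0.7, 1.3, 0.2]
grip_width: 0.998
finger_force: 0.0
```

Run:
```python
from h import *
o=bot.get_obs();print(o["time"],o["position"],o["qpos"])
p=bot.snapshot("scene")[...,::-1];cv2.imwrite("pics/scene1.png",p)
q=bot.snapshot("side")[...,::-1];cv2.imwrite("pics/side1.png",q)
cv2.imwrite("pics/scene1c.png",cv2.resize(p[80:380,170:570],(800,600),interpolation=cv2.INTER_CUBIC))
```

```text
0.65 [0.0370485  0.55373726 0.32422427] [1.37951340e+00 2.15022445e-01 1.46300267e+00 7.82244768e-06
 1.46044772e+00 2.03427907e-01]
```

View pics/scene1c.png

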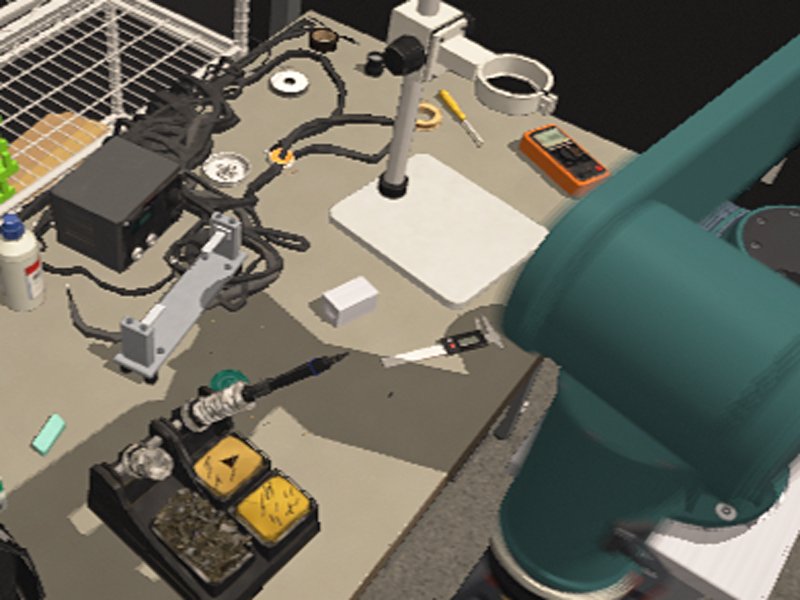

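Clear view in the crop: the block is at (350,300), the gauge posts at (138,340) and (225,235), the tin at (230,378), and the eraser at (48,433). The ring stand's column foot is at (393,188) and the ring at (515,85).

Run:
```python
from h import *
S=cam("scene");D=cam("side")
f=lambda u,v:(170+u/2,80+v/2)
def tri(a,b):
    r=[]
    for C,uv in((S,a),(D,b)):
        d=C[1]@np.linalg.solve(C[0],[*uv,1.]);d/=np.linalg.norm(d);r.append((C[2],d))
    A=sum(np.eye(3)-np.outer(d,d) for p,d in r);B=sum((np.eye(3)-np.outer(d,d))@p for p,d in r)
    x=np.linalg.solve(A,B);return x,[np.linalg.norm((np.eye(3)-np.outer(d,d))@(x-p)) for p,d in r]
print("ring",tri(f(515,85),(255,240)))
print("colfoot",ray(S,f(393,190),.015)); print("coltop",tri(f(428,0),(380,152)))
for n,p,z in[("block",(350,292),.036),("gA",(138,328),.098),("gB",(225,222),.098),("tin",(230,380),.01),("eraser",(48,433),.01),("iron tip",(345,355),.05),("caliper",(465,342),.01),("holder",(240,400),.05)]:print(n,ray(S,f(*p),z))
p=cv2.imread("pics/scene1.png")
roi=p[210:250,322:370]; m=(cv2.cvtColor(roi,cv2.COLOR_BGR2GRAY)>185).astype(np.uint8)
n,l,s,c=cv2.connectedComponentsWithStats(m);k=1+s[1:,4].argmax();print(s[k])
q=cv2.boxPoints(cv2.minAreaRect(np.argwhere(l==k)[:,::-1].astype(np.float32)))+[322,210]
for a in q:print(a,ray(S,a,.036))
```

```text
ring (array([ 0.35944532, -0.12476684,  0.30285533]), [np.float64(0.009595374294177299), np.float64(0.009595374294177355)])
colfoot [ 0.49512254 -0.15320138  0.015     ]
coltop (array([ 0.50190727, -0.12813504,  0.3754824 ]), [np.float64(0.018928257659580932), np.float64(0.018928257659580984)])
block [0.42120408 0.07927849 0.036     ]
gA [0.56228098 0.34597176 0.098     ]
gB [0.59653793 0.13395375 0.098     ]
tin [0.4654896 0.2827179 0.01     ]
eraser [0.58587779 0.48757075 0.01      ]
iron tip [0.36143087 0.18272124 0.05      ]
caliper [0.26481926 0.03287952 0.01      ]
holder [0.42045724 0.32164687 0.05      ]
[  5   8  28  18 256]
[327. 226.] [0.45850195 0.11082354 0.036     ]
[349.         214.99999952] [0.43533774 0.03839962 0.036     ]
[354.40000153 225.79999924] [0.40209475 0.06217504 0.036     ]
[332.40000153 236.79999924] [0.4255122 0.1326893 0.036    ]
```

```bash
cat >> h.py <<'E'
def down(h): # tool down, tool x at heading h(rad)
    x=np.array([np.cos(h),np.sin(h),0]);z=np.array([0,0,-1.]);return np.c_[x,np.cross(z,x),z]
def go(pos,Rt,o=None):
    o=o or bot.get_obs();R0=R.from_rotvec(o["eef_rot"]).as_matrix()
    print("t",round(o["time"],2),"shift",np.round(R0.T@(np.array(pos)-o["position"])/.04,2),"turn",np.round(np.degrees(R.from_matrix(R0.T@Rt).as_rotvec())/6,2))
E
python3 - <<'E'
from h import *
go([.43,.085,.25],down(np.radians(72)))
E
```

```text
t 0.75 shift [-13.62  -7.06   1.8 ] turn [-0.02 -0.02 14.29]
```

Emit:
{"op": "carry_out", "data": {"series": [[[-13.6, -7.1, 1], [0, 0, 14.3], 1], [[-13.6, -7.1, 1], [0, 0, 14.3], 1], [[-13.6, -7.1, 1], [0, 0, 14.3], 1], [[-13.6, -7.1, 1], [0, 0, 14.3], 1], [[-13.6, -7.1, 1], [0, 0, 14.3], 1]]}}

```text
time: 1.25
position: [0.1994, 0.3595, 0.3056]
eef_rot: [1.707, 2.636, -0.001]
wrist_force: [2.1, 0.2, 0.8]
grip_width: 1.001
finger_force: 0.0
```

Run:
```python
from h import *
go([.43,.085,.25],down(np.radians(72)))
```

```text
t 1.25 shift [-8.62  2.45  1.4 ] turn [0.   0.01 7.02]
```

Emit:
{"op": "carry_out", "data": {"series": [[[-8.6, 2.4, 1.4], [0, 0, 7], 1], [[-8.6, 2.4, 1.4], [0, 0, 7], 1], [[-8.6, 2.4, 1.4], [0, 0, 7], 1], [[-8.6, 2.4, 1.4], [0, 0, 7], 1], [[-8.6, 2.4, 1.4], [0, 0, 7], 1]]}}

```text
time: 1.75
position: [0.3582, 0.1701, 0.267]
eef_rot: [2.54, 1.848, 0.0]
wrist_force: [0.9, -0.2, 0.4]
grip_width: 0.999
finger_force: 0.0
```

Run:
```python
from h import *
go([.43,.085,.25],down(np.radians(72)))
```

```text
t 1.75 shift [-1.47  2.36  0.43] turn [0.   0.   0.02]
```

Emit:
{"op": "carry_out", "data": {"series": [[[-1.5, 2.4, 0.4], [0, 0, 0], 1], [[-1.5, 2.4, 0.4], [0, 0, 0], 1], [[-1.5, 2.4, 0.4], [0, 0, 0], 1], [[-1.5, 2.4, 0.4], [0, 0, 0], 1], [[-1.5, 2.4, 0.4], [0, 0, 0], 1]]}}

```text
time: 2.25
position: [0.4295, 0.0868, 0.251]
eef_rot: [-2.534, -1.855, 0.002]
wrist_force: [0.1, -0.2, -0.3]
grip_width: 1.001
finger_force: 0.0
```

Run:
```python
from h import *
o=bot.get_obs();p=bot.snapshot("wrist")[...,::-1];cv2.imwrite("pics/w1.png",p);np.save("w1.npy",np.r_[o["position"],o["eef_rot"]]);print(o["position"],o["eef_rot"],o["qpos"])
```

```text
[0.4295446  0.08675232 0.25100906] [-2.53360623e+00 -1.85504812e+00  1.83963737e-03] [4.08992891e-02 9.32824747e-02 1.79669154e+00 5.97864949e-04
 1.25341103e+00 3.47515630e-01]
```

View pics/w1.png

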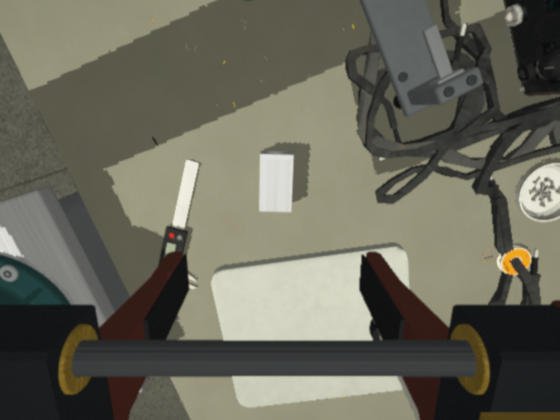

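The block's top is at about (276,183), nearly aligned with the tool x axis. The gauge's far post is at (440,95), lower left of the reel. Next I'm measuring the block.

```bash
cat > blk.py <<'E'
from h import *
import sys
p=cv2.imread(sys.argv[1]);v=np.load(sys.argv[2]);u0,u1,v0,v1=map(int,sys.argv[3:7])
C=cam("wrist",dict(position=v[:3],eef_rot=v[3:]))
g=cv2.cvtColor(p,cv2.COLOR_BGR2GRAY)[v0:v1,u0:u1];hsv=cv2.cvtColor(p,cv2.COLOR_BGR2HSV)[v0:v1,u0:u1]
m=((g>165)&(hsv[...,1]<25)).astype(np.uint8)
n,l,s,c=cv2.connectedComponentsWithStats(m);k=1+s[1:,4].argmax()
px=np.argwhere(l==k)[:,::-1]+[u0,v0];print(s[k],px.min(0),px.max(0))
w=np.array([ray(C,a,.036)[:2] for a in px],np.float32)
(c,d,a)=cv2.minAreaRect(w);b=cv2.boxPoints((c,d,a));e=max([b[1]-b[0],b[2]-b[1]],key=np.linalg.norm)
print("c",c,"dim",d,"heading",np.degrees(np.arctan2(e[1],e[0]))%180,"mean",w.mean(0))
E
python3 blk.py pics/w1.png w1.npy 250 310 135 225
```

```text
[   9   19   35   58 1903] [259 154] [293 211]
c (0.43133607506752014, 0.08630101382732391) dim (0.06415951997041702, 0.0362711101770401) heading 71.05152 mean [0.43141624 0.0868915 ]
```

Run:
```python
from h import *
go([.4313,.0866,.004],down(np.radians(71.1)))
```

```text
t 2.3 shift [-0.    0.06  6.18] turn [-0.01 -0.    0.23]
```

Emit:
{"op": "carry_out", "data": {"series": [[[0, 0.06, 1.2], [0, 0, 0.2], 1], [[0, 0.06, 2.4], [0, 0, 0.2], 1], [[0, 0.06, 3.5], [0, 0, 0.2], 1], [[0, 0.06, 4.4], [0, 0, 0.2], 1], [[0, 0.06, 4.9], [0, 0, 0.2], 1]]}}

```text
time: 2.8
position: [0.43, 0.0872, 0.0534]
eef_rot: [-2.549, -1.833, 0.004]
wrist_force: [-0.3, 0.3, 0.8]
grip_width: 1.0
finger_force: 0.0
```

Run:
```python
from h import *
go([.4313,.0866,.004],down(np.radians(71.1)))
```

```text
t 2.8 shift [-0.    0.04  1.24] turn [-0.03  0.01  0.05]
```

Emit:
{"op": "carry_out", "data": {"series": [[[0, 0.04, 0.5], [0, 0, 0], 1], [[0, 0.04, 0.9], [0, 0, 0], 1], [[0, 0.04, 1.15], [0, 0, 0], 1], [[0, 0.04, 1.22], [0, 0, 0], 1], [[0, 0.04, 1.22], [0, 0, 0], 1]]}}

```text
time: 3.3
position: [0.4341, 0.0858, 0.0068]
eef_rot: [-2.552, -1.832, 0.0]
wrist_force: [-0.0, 0.6, 0.8]
grip_width: 1.0
finger_force: 0.0
```

Emit:
{"op": "carry_out", "data": {"series": [[[0, 0, 0], [0, 0, 0], -0.6], [[0, 0, 0], [0, 0, 0], -0.6], [[0, 0, 0], [0, 0, 0], -0.6], [[0, 0, 0], [0, 0, 0], -0.6], [[0, 0, 0], [0, 0, 0], -0.6]], "force": 35}}

```text
time: 3.8
position: [0.4345, 0.085, 0.0067]
eef_rot: [2.553, 1.83, 0.0]
wrist_force: [-0.4, 0.2, -0.1]
grip_width: 0.583
finger_force: 0.0
```

Emit:
{"op": "carry_out", "data": {"series": [[[0, 0, 0], [0, 0, 0], -0.6], [[0, 0, 0], [0, 0, 0], -0.6], [[0, 0, 0], [0, 0, 0], -0.6], [[0, 0, 0], [0, 0, 0], -0.6], [[0, 0, 0], [0, 0, 0], -0.6]]}}

```text
time: 4.3
position: [0.434, 0.0851, 0.0065]
eef_rot: [-2.553, -1.83, 0.001]
wrist_force: [-1.0, -0.8, 2.2]
grip_width: 0.407
finger_force: 35.0
```

Emit:
{"op": "carry_out", "data": {"series": [[[0, 0, -0.5], [0, 0, 0], -0.6], [[0, 0, -1.5], [0, 0, 0], -0.6], [[0, 0, -2.6], [0, 0, 0], -0.6], [[0, 0, -3.5], [0, 0, 0], -0.6], [[0, 0, -4.2], [0, 0, 0], -0.6]]}}

```text
time: 4.8
position: [0.4351, 0.0852, 0.1768]
eef_rot: [2.552, 1.829, 0.003]
wrist_force: [0.0, -0.3, -0.5]
grip_width: 0.413
finger_force: 35.0
```

Run:
```python
from h import *
go([.59,.17,.36],down(np.radians(99)))
```

```text
t 4.8 shift [ 3.26  3.   -4.57] turn [ 0.02 -0.   -4.62]
```

Emit:
{"op": "carry_out", "data": {"series": [[[0.6, 0.5, -1.2], [0, 0, -1], -0.6], [[1.2, 1.1, -2.3], [0, 0, -2], -0.6], [[1.8, 1.7, -3.2], [0, 0, -3], -0.6], [[2.4, 2.3, -4], [0, 0, -4], -0.6], [[3, 2.8, -4.5], [0, 0, -4.6], -0.6]]}}

```text
time: 5.3
position: [0.5805, 0.1633, 0.3571]
eef_rot: [2.038, 2.388, 0.003]
wrist_force: [1.8, -0.6, -0.7]
grip_width: 0.407
finger_force: 35.0
```

Emit:
{"op": "carry_out", "data": {"series": [[[0.3, 0.2, 0], [0, 0, 0], -0.6], [[0.3, 0.2, 0], [0, 0, 0], -0.6], [[0.3, 0.2, 0], [0, 0, 0], -0.6]]}}

```text
time: 5.6
position: [0.5833, 0.1756, 0.3525]
eef_rot: [-2.042, -2.385, 0.006]
wrist_force: [0.3, 0.4, -1.4]
grip_width: 0.409
finger_force: 35.0
```

Run:
```python
from h import *
o=bot.get_obs();p=bot.snapshot("wrist")[...,::-1];cv2.imwrite("pics/w2.png",p);np.save("w2.npy",np.r_[o["position"],o["eef_rot"]]);print(o["position"],o["eef_rot"],o["qpos"])
cv2.imwrite("pics/w2c.png",cv2.resize(p[:300,130:530],(800,600),interpolation=cv2.INTER_CUBIC))
```

```text
[0.58329762 0.17557956 0.35249568] [-2.04160803 -2.38471098  0.00559985] [ 1.79320640e-01  2.90219012e-01  1.29445952e+00 -4.54916248e-04
  1.56114462e+00  2.46068032e-02]
```

View pics/w2c.png

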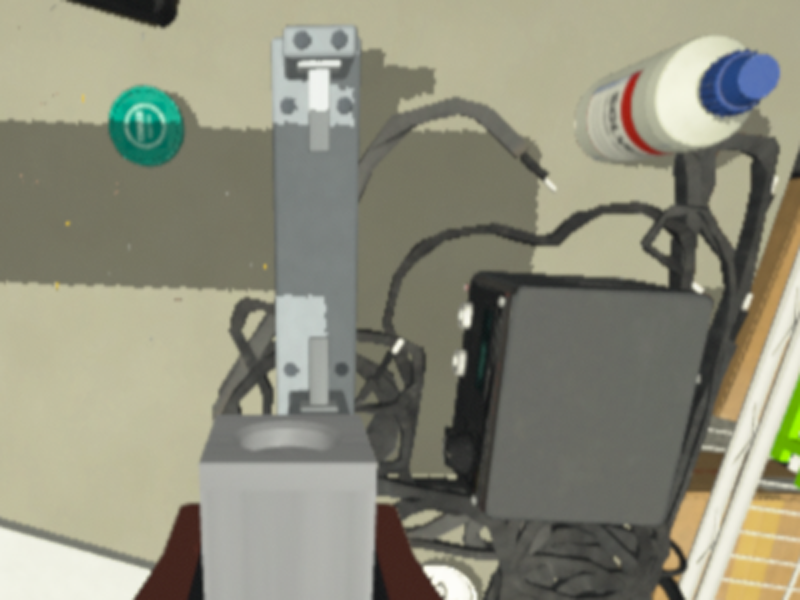

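The picture shows both blades clearly: upper tip at crop (319,151), lower tip at (318,337). The held block is at the bottom and aligned with them, and the tin is at (147,126).

Run:
```python
from h import *
v=np.load("w2.npy");C=cam("wrist",dict(position=v[:3],eef_rot=v[3:]))
f=lambda u,w:(130+u/2,w/2)
P=lambda u,w,z:ray(C,f(u,w),z)
U=P(319,151,.0825);L=P(318,337,.0825);U2=P(318.5,80,.0825);L2=P(318,400,.0825)
print(U,L,np.linalg.norm(U-L),np.degrees(np.arctan2(*(U-L)[1::-1])),np.degrees(np.arctan2(*(U2-L2)[1::-1])))
print("mid",(U+L)/2,"base edges",[P(a,b,.032) for a,b in((275,250),(357,250))],np.degrees(np.arctan2(*(P(356,130,.032)-P(356,330,.032))[1::-1])))
Rt=R.from_rotvec(v[3:]).as_matrix();print("toolx heading",np.degrees(np.arctan2(Rt[1,0],Rt[0,0])))
# block top-front edge at held: top face z = TCP-ward
for u,w in((203,462),(374,462)):
    z=v[2]+.0115+.018; q=P(u,w,z);print("block edge in tool",Rt.T@(q-v[:3]))
```

```text
[0.58258105 0.29170203 0.0825    ] [0.59990373 0.18535533 0.0825    ] 0.10774830435652404 99.25158857628875 99.4711940483801
mid [0.59124239 0.23852868 0.0825    ] base edges [array([0.56501444, 0.23061434, 0.032     ]), array([0.619239 , 0.2390415, 0.032    ])] 100.46484381057418
toolx heading 98.86482408383023
block edge in tool [ 0.0321493  -0.01677354 -0.02944748]
block edge in tool [ 0.03218213  0.01747514 -0.02959196]
```

Run:
```python
from h import *
go([.5912,.2385,.2],down(np.radians(99.3)))
go([.5912,.2385,.0685],down(np.radians(99.3)))
```

```text
t 5.65 shift [1.53 0.46 3.81] turn [-0.04  0.01 -0.08]
t 5.65 shift [1.54 0.47 7.1 ] turn [-0.04  0.01 -0.08]
```

Emit:
{"op": "carry_out", "data": {"series": [[[0.8, 0.2, 0.8], [0, 0, -0.08], -0.6], [[1.53, 0.46, 1.6], [0, 0, -0.08], -0.6], [[1.53, 0.46, 2.5], [0, 0, -0.08], -0.6], [[1.53, 0.46, 3.3], [0, 0, -0.08], -0.6], [[1.53, 0.46, 3.6], [0, 0, -0.08], -0.6]]}}

```text
time: 6.15
position: [0.5898, 0.2376, 0.2061]
eef_rot: [-2.031, -2.391, 0.011]
wrist_force: [-0.1, -0.4, -1.3]
grip_width: 0.408
finger_force: 35.0
```

Emit:
{"op": "carry_out", "data": {"series": [[[0, 0, 0], [0, 0, 0], -0.6], [[0, 0, 0], [0, 0, 0], -0.6]]}}

```text
time: 6.35
position: [0.5942, 0.2388, 0.2117]
eef_rot: [2.033, 2.394, 0.001]
wrist_force: [0.1, 0.5, -1.8]
grip_width: 0.411
finger_force: 35.0
```

Run:
```python
from h import *
go([.5912,.2385,.0685],down(np.radians(99.3)))
o=bot.get_obs();p=bot.snapshot("wrist")[...,::-1];cv2.imwrite("pics/w3.png",p);np.save("w3.npy",np.r_[o["position"],o["eef_rot"]])
print(o["position"],o["eef_rot"])
C=cam("wrist",o)
# predicted pixels of tip a / post B from w2 estimate
for P in ([.58258,.29170,.0825],[.5998,.18535,.0825]):print(proj(C,P))
```

```text
t 6.35 shift [ 0.   -0.08  3.58] turn [0.01 0.   0.  ]
[0.59416064 0.23878768 0.21165073] [2.03344373e+00 2.39378949e+00 1.23821347e-03]
[269.88866559 140.15676617]
[270.1187085  261.10699173]
```

View pics/w3.png

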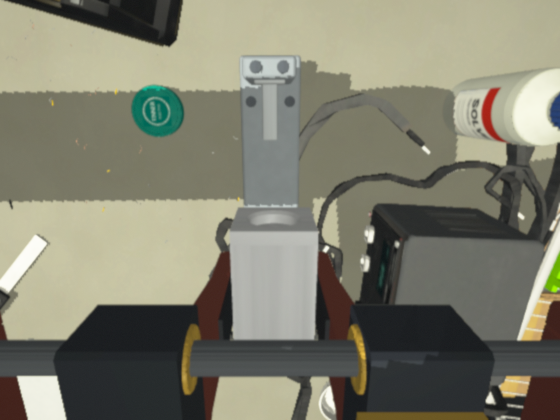

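Tip A appears at (270,139), which matches the prediction, so the gauge estimate holds. I'm descending between the tips.

Emit:
{"op": "carry_out", "data": {"series": [[[0, -0.07, 1], [0, 0, 0], -0.6], [[0, -0.07, 1.8], [0, 0, 0], -0.6], [[0, -0.07, 2.6], [0, 0, 0], -0.6], [[0, -0.07, 3.3], [0, 0, 0], -0.6], [[0, -0.07, 3.58], [0, 0, 0], -0.6]]}}

```text
time: 6.9
position: [0.5908, 0.2384, 0.0665]
eef_rot: [-2.033, -2.394, 0.001]
wrist_force: [-0.8, -0.3, -1.2]
grip_width: 0.408
finger_force: 35.0
```

Emit:
{"op": "carry_out", "data": {"series": [[[0, 0, 0], [0, 0, 0], -0.6], [[0, 0, 0], [0, 0, 0], -0.6]]}}

```text
time: 7.1
position: [0.5926, 0.2391, 0.0691]
eef_rot: [2.032, 2.394, 0.004]
wrist_force: [-0.4, 0.3, -0.5]
grip_width: 0.406
finger_force: 35.0
```

Run:
```python
from h import *
o=bot.get_obs();print(o["wrist_force"],o["position"])
go([.5912,.2385,.0685],down(np.radians(99.3)),o)
```

```text
[-0.39064149  0.2730679  -0.50602021] [0.59256003 0.23906822 0.06913786]
t 7.1 shift [-0.01 -0.04  0.02] turn [ 0.03 -0.    0.01]
```

Emit:
{"op": "carry_out", "data": {"series": [[[0.12, -0.03, 0], [0, 0, 0], -0.6], [[0.24, -0.03, 0], [0, 0, 0], -0.6], [[0.36, -0.03, 0], [0, 0, 0], -0.6], [[0.48, -0.03, 0], [0, 0, 0], -0.6], [[0.58, -0.03, 0], [0, 0, 0], -0.6]]}}

```text
time: 7.6
position: [0.586, 0.2621, 0.0675]
eef_rot: [2.033, 2.395, 0.0]
wrist_force: [-0.6, -0.0, -1.1]
grip_width: 0.41
finger_force: 35.0
```

Emit:
{"op": "carry_out", "data": {"series": [[[0.03, 0, 0], [0, 0, 0], -0.6], [[0.06, 0, 0], [0, 0, 0], -0.6], [[0.09, 0, 0], [0, 0, 0], -0.6], [[0.12, 0, 0], [0, 0, 0], -0.6], [[0.12, 0, 0], [0, 0, 0], -0.6]]}}

```text
time: 8.1
position: [0.5853, 0.266, 0.0672]
eef_rot: [2.033, 2.395, -0.001]
wrist_force: [1.1, 0.4, -1.8]
grip_width: 0.407
finger_force: 35.0
```

Emit:
{"op": "carry_out", "data": {"series": [[[0.03, 0, 0], [0, 0, 0], -0.6], [[0.06, 0, 0], [0, 0, 0], -0.6], [[0.06, 0, 0], [0, 0, 0], -0.6]]}}

```text
time: 8.4
position: [0.5853, 0.2661, 0.0673]
eef_rot: [2.031, 2.394, -0.004]
wrist_force: [1.1, -9.5, 0.0]
grip_width: 0.409
finger_force: 35.0
```

Contact at 28 mm of travel with −9.5 N means the shallow recess is on the +y end. Now I'm sliding the other end onto blade B.

Emit:
{"op": "carry_out", "data": {"series": [[[-0.2, 0, 0], [0, 0, 0], -0.6], [[-0.45, 0, 0], [0, 0, 0], -0.6], [[-0.7, 0, 0], [0, 0, 0], -0.6], [[-0.7, 0, 0], [0, 0, 0], -0.6]]}}

```text
time: 8.8
position: [0.5897, 0.2394, 0.0673]
eef_rot: [2.035, 2.394, -0.001]
wrist_force: [0.4, 0.6, -0.7]
grip_width: 0.406
finger_force: 35.0
```

Run:
```python
from h import *
d=np.array([-np.cos(np.radians(99.3)),-np.sin(np.radians(99.3)),0])
o=bot.get_obs();print(o["wrist_force"],o["position"])
for s in(.03,.054):go(np.array([.5912,.2385,.0685])+s*d,down(np.radians(99.3)),o)
```

```text
[ 0.3769723   0.63010914 -0.68660092] [0.5896532  0.2394372  0.06727619]
t 8.8 shift [-0.78  0.03 -0.03] turn [-0.    0.   -0.01]
t 8.8 shift [-1.38  0.04 -0.03] turn [-0.    0.   -0.01]
```

Emit:
{"op": "carry_out", "data": {"series": [[[-0.2, 0.04, 0], [0, 0, 0], -0.6], [[-0.4, 0.04, -0.02], [0, 0, 0], -0.6], [[-0.55, 0.04, -0.02], [0, 0, 0], -0.6], [[-0.65, 0.04, -0.02], [0, 0, 0], -0.6], [[-0.75, 0.04, -0.02], [0, 0, 0], -0.6]]}}

```text
time: 9.3
position: [0.596, 0.2111, 0.0681]
eef_rot: [-2.033, -2.395, 0.0]
wrist_force: [-0.9, 1.0, 0.1]
grip_width: 0.408
finger_force: 35.0
```

Emit:
{"op": "carry_out", "data": {"series": [[[-0.1, 0, 0], [0, 0, 0], -0.6], [[-0.2, 0, 0], [0, 0, 0], -0.6], [[-0.3, 0, 0], [0, 0, 0], -0.6], [[-0.4, 0, 0], [0, 0, 0], -0.6], [[-0.5, 0, 0], [0, 0, 0], -0.6]]}}

```text
time: 9.8
position: [0.5992, 0.1915, 0.0681]
eef_rot: [2.033, 2.395, -0.0]
wrist_force: [0.7, 0.9, -1.6]
grip_width: 0.408
finger_force: 35.0
```

Emit:
{"op": "carry_out", "data": {"series": [[[-0.03, 0, 0], [0, 0, 0], -0.6], [[-0.06, 0, 0], [0, 0, 0], -0.6], [[-0.09, 0, 0], [0, 0, 0], -0.6], [[-0.12, 0, 0], [0, 0, 0], -0.6], [[-0.15, 0, 0], [0, 0, 0], -0.6]]}}

```text
time: 10.3
position: [0.6001, 0.1859, 0.0681]
eef_rot: [-2.033, -2.395, 0.0]
wrist_force: [-0.1, -0.2, -1.6]
grip_width: 0.411
finger_force: 35.0
```

Emit:
{"op": "carry_out", "data": {"series": [[[-0.02, 0, 0], [0, 0, 0], -0.6], [[-0.04, 0, 0], [0, 0, 0], -0.6], [[-0.06, 0, 0], [0, 0, 0], -0.6], [[-0.06, 0, 0], [0, 0, 0], -0.6]]}}

```text
time: 10.7
position: [0.6002, 0.1852, 0.0681]
eef_rot: [-2.033, -2.393, -0.003]
wrist_force: [-1.5, 7.1, -2.5]
grip_width: 0.405
finger_force: 35.0
```

Emit:
{"op": "carry_out", "data": {"series": [[[-0.03, 0, 0], [0, 0, 0], -0.6], [[-0.03, 0, 0], [0, 0, 0], -0.6], [[-0.03, 0, 0], [0, 0, 0], -0.6]]}}

```text
time: 11.0
position: [0.6003, 0.1851, 0.0681]
eef_rot: [-2.032, -2.392, -0.004]
wrist_force: [-1.2, 10.1, -1.5]
grip_width: 0.407
finger_force: 35.0
```

Run:
```python
from h import *
o=bot.get_obs();print(o["wrist_force"],o["position"])
go([.5912,.2385,.0685],down(np.radians(99.3)),o)
```

```text
[-1.15226726 10.05827125 -1.51472482] [0.60025066 0.18514568 0.06809914]
t 11.0 shift [ 1.35 -0.01 -0.  ] turn [ 0.   -0.04  0.  ]
```

Deep hole confirmed: blade B bottomed at 54 mm of travel with about 10 N. So the deep end is on the tool's −x side. I'm backing out and lifting.

Emit:
{"op": "carry_out", "data": {"series": [[[0.3, -0.01, 0], [0, 0, 0], -0.6], [[0.65, -0.01, 0], [0, 0, 0], -0.6], [[1, -0.01, 0], [0, 0, 0], -0.6], [[1.3, -0.01, 0], [0, 0, 0], -0.6], [[1.38, -0.01, 0], [0, 0, 0], -0.6]]}}

```text
time: 11.5
position: [0.591, 0.2385, 0.0681]
eef_rot: [2.031, 2.397, 0.0]
wrist_force: [-0.3, 1.2, -0.5]
grip_width: 0.406
finger_force: 35.0
```

Emit:
{"op": "carry_out", "data": {"series": [[[0, 0, -0.4], [0, 0, 0], -0.6], [[0, 0, -1.4], [0, 0, 0], -0.6], [[0, 0, -2.5], [0, 0, 0], -0.6], [[0, 0, -3.6], [0, 0, 0], -0.6], [[0, 0, -4.7], [0, 0, 0], -0.6]]}}

```text
time: 12.0
position: [0.591, 0.2366, 0.2578]
eef_rot: [2.033, 2.395, -0.001]
wrist_force: [0.6, 1.2, -0.8]
grip_width: 0.408
finger_force: 35.0
```

Run:
```python
from h import *
o=bot.get_obs();q=o["qpos"];print(o["wrist_force"],o["position"],q)
h=np.arctan2(o["position"][1],o["position"][0]);print(h)
# tool -x radially outward
go([.5,.2,.4],down(np.arctan2(.2,.5)+np.pi),o)
```

```text
[ 0.63850153  1.21388199 -0.84496099] [0.5909733  0.23656911 0.25778689] [ 2.72598226e-01  3.84539923e-01  1.38063842e+00 -4.72400015e-04
  1.37683690e+00  1.09528481e-01]
0.3807686184991721
t 12.0 shift [-0.53 -2.39 -3.55] turn [-1.000e-02  0.000e+00 -1.708e+01]
```

Run:
```python
import numpy as np
from scipy.optimize import lsq_linear
D=[(.0933,1.7967,.4295,.0868,.251,.041),(.290,1.2945,.5833,.1756,.3525,.1793),(.3845,1.3806,.591,.2366,.2578,.2726),(.215,1.463,.037,.5537,.3242,1.3795),(.3595,1.5114,.2299,.5535,.2218,1.0619)]
A=[];b=[]
for a,c,x,y,z,q in D:
    A+= [[1,0,np.sin(a),np.sin(a+c),0],[0,1,np.cos(a),np.cos(a+c),0],[0,0,0,0,1]];b+=[x*np.cos(q)+y*np.sin(q),z,0,][:2]+[-x*np.sin(q)+y*np.cos(q)]
s=lsq_linear(A,b);print(s.x,np.abs(s.fun).max())  # a, h-Lt, L1, L2, lateral
a,H,L1,L2,_=s.x
for Lt in(.25,.3,.35):
  for r in(.5,.55,.6,.65,.7):
    for z in(.3,.4,.5,.6):
      wr,wz=r-a-Lt,z-(H+Lt)
      d=np.hypot(wr,wz);k=(d*d-L1**2-L2**2)/(2*L1*L2)
      if abs(k)<1:
        q3=np.arccos(k);q2=np.arctan2(wr,wz)-np.arctan2(L2*np.sin(q3),L1+L2*np.cos(q3));q5=np.pi/2-q2-q3
        if .21<q3<2.38 and q2>-1 and q5>.25:print(Lt,r,z,np.round([q2,q3,q5],2))
```

```text
[-0.02631669 -0.2462927   0.6337912   0.43282135  0.06889636] 0.017567613873870513
```

Emit:
{"op": "carry_out", "data": {"series": [[[-0.3, -2, -2.5], [0, 0, -1.4], -0.6], [[-0.5, -3, -4], [0, 0, -2.8], -0.6], [[-0.7, -4, -5], [0, 0, -4.2], -0.6], [[-0.7, -4, -5], [0, 0, -5.6], -0.6], [[-0.7, -4, -5], [0, 0, -7], -0.6]]}}

```text
time: 12.5
position: [0.441, 0.1842, 0.4517]
eef_rot: [1.031, 2.967, -0.001]
wrist_force: [0.5, 0.1, 0.3]
grip_width: 0.41
finger_force: 35.0
```

Emit:
{"op": "carry_out", "data": {"series": [[[0, 0, 0], [0, 0, -1.4], -0.6], [[0, 0, 0], [0, 0, -2.8], -0.6], [[0, 0, 0], [0, 0, -4.2], -0.6], [[0, 0, 0], [0, 0, -5.6], -0.6], [[0, 0, 0], [0, 0, -7], -0.6]]}}

```text
time: 13.0
position: [0.4424, 0.1846, 0.4502]
eef_rot: [0.101, -3.14, 0.001]
wrist_force: [-0.5, 0.3, -0.5]
grip_width: 0.406
finger_force: 35.0
```

Run:
```python
from h import *
o=bot.get_obs();q=o["qpos"];print(o["wrist_force"],o["position"],q)
go(o["position"],down(q[0]+np.pi),o)
```

```text
[-0.52567608  0.28597542 -0.51612819] [0.44238863 0.18460515 0.45022685] [ 2.51489438e-01  4.72834758e-02  1.37172281e+00 -5.01392601e-04
  1.72272639e+00 -1.38365079e+00]
t 13.0 shift [0. 0. 0.] turn [-0.   -0.   -1.79]
```

Emit:
{"op": "carry_out", "data": {"series": [[[0, 0, 0], [0, 0, -0.9], -0.6], [[0, 0, 0], [0, 0, -1.8], -0.6]]}}

```text
time: 13.2
position: [0.4424, 0.1846, 0.4502]
eef_rot: [0.393, -3.117, 0.001]
wrist_force: [0.6, 0.1, -1.5]
grip_width: 0.409
finger_force: 35.0
```

Emit:
{"op": "carry_out", "data": {"series": [[[-0.6, 0, -0.4], [0, -1.3, 0], -0.6], [[-1.2, 0, -0.9], [0, -2.6, 0], -0.6], [[-1.8, 0, -1.4], [0, -3.9, 0], -0.6], [[-2.4, 0, -1.9], [0, -5.2, 0], -0.6], [[-3, 0, -2.4], [0, -6.5, 0], -0.6]]}}

```text
time: 13.7
position: [0.5594, 0.2141, 0.5482]
eef_rot: [-0.303, 2.439, 0.108]
wrist_force: [0.2, 0.3, -1.7]
grip_width: 0.409
finger_force: 35.0
```

```bash
cat > tgt.py <<'E'
from h import *
import sys
o=bot.get_obs();q=o["qpos"];print(o["wrist_force"],o["position"],q)
Rt=R.from_rotvec(o["eef_rot"]).as_matrix();print("-x axis",-Rt[:,0],"z",Rt[:,2])
h=np.arctan2(Rt[1,2],Rt[0,2]);z=np.array([np.cos(h),np.sin(h),0]);x=np.array([0,0,-1.])
p=o["position"].copy();p[2]+=float(sys.argv[2]);p+=float(sys.argv[1])*z
go(p,np.c_[x,np.cross(z,x),z],o)
E
python3 tgt.py 0.08 0.12
```

```text
[ 0.17239154  0.25224941 -1.73016426] [0.55936572 0.21414192 0.54817579] [ 0.25308025 -0.15405502  1.53282358 -0.00487993  1.07569475 -1.56382785]
-x axis [0.7495854  0.18905914 0.63433301] z [ 0.61518799  0.15466815 -0.77305983]
t 13.7 shift [-3.45 -0.   -1.05] turn [ 0.   -8.44  0.01]
```

Emit:
{"op": "carry_out", "data": {"series": [[[-0.7, 0, -0.2], [0, -1.3, 0], -0.6], [[-1.4, 0, -0.4], [0, -2.6, 0], -0.6], [[-2.1, 0, -0.6], [0, -3.9, 0], -0.6], [[-2.8, 0, -0.8], [0, -5.2, 0], -0.6], [[-3.4, 0, -1], [0, -6.2, 0], -0.6]]}}

```text
time: 14.2
position: [0.6362, 0.2337, 0.6629]
eef_rot: [-0.224, 1.798, 0.175]
wrist_force: [-0.1, -0.6, -1.7]
grip_width: 0.41
finger_force: 35.0
```

```bash
python3 tgt.py 0.0 0.08
```

```text
[-0.08739934 -0.62617794 -1.70484603] [0.63618352 0.23371312 0.66285543] [ 0.25413215 -0.21440814  1.78253726 -0.02902661  0.24023972 -1.54127812]
-x axis [0.22801786 0.05785853 0.97193634] z [ 0.94243193  0.23766031 -0.23524379]
t 14.2 shift [-1.94 -0.   -0.47] turn [ 0.   -2.27  0.  ]
```

Emit:
{"op": "carry_out", "data": {"series": [[[-0.6, 0, -0.2], [0, 0, 0], -0.6], [[-1.3, 0, -0.3], [0, 0, 0], -0.6], [[-2, 0, -0.3], [0, -0.5, 0], -0.6], [[-2.4, 0, -0.3], [0, -1.2, 0], -0.6], [[-2.4, 0, -0.3], [0, -1.9, 0], -0.6]]}}

```text
time: 14.7
position: [0.6445, 0.236, 0.7723]
eef_rot: [-0.202, 1.637, 0.187]
wrist_force: [1.7, 1.7, 11.2]
grip_width: 0.409
finger_force: 35.0
```

Emit:
{"op": "carry_out", "data": {"series": [[[0, 0, 0], [0, 0, 0], -0.6], [[0, 0, 0], [0, 0, 0], -0.6], [[0, 0, 0], [0, 0, 0], -0.6], [[0, 0, 0], [0, 0, 0], -0.6], [[0, 0, 0], [0, 0, 0], -0.6]]}}

```text
time: 15.2
position: [0.6446, 0.236, 0.7732]
eef_rot: [-0.202, 1.637, 0.187]
wrist_force: [-0.1, 0.3, -1.8]
grip_width: 0.406
finger_force: 35.0
```

```bash
python3 tgt.py 0.0 0.0
python3 - <<'E'
from h import *
a=bot.snapshot("wrist")[...,::-1];b=bot.snapshot("scene")[...,::-1]
cv2.imwrite("pics/fin.png",cv2.resize(np.hstack([a,b]),(800,300)))
E
```

```text
[-0.08777432  0.29792729 -1.78915675] [0.64456405 0.23603759 0.77324406] [ 0.25681815 -0.23250682  1.68272099 -0.05822082  0.19620263 -1.51299031]
-x axis [0.07292825 0.01842877 0.99716691] z [ 0.96728181  0.24229686 -0.07522051]
t 15.2 shift [0. 0. 0.] turn [ 0.   -0.72  0.  ]
```

View pics/fin.png

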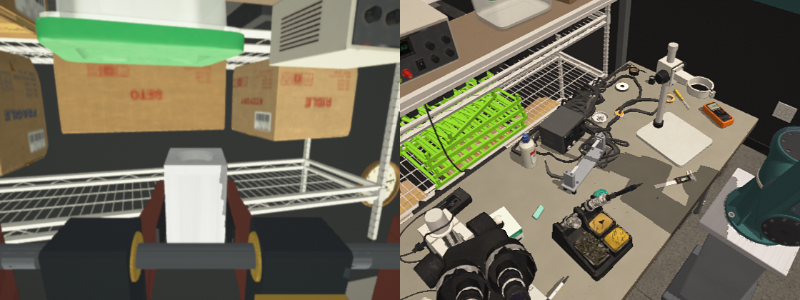

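The picture shows the block held firmly; this view is upside down, so the visible shallow end faces the bench. Elbow room on joint 5 is used up, so I'm tilting back a few degrees.

Emit:
{"op": "carry_out", "data": {"series": [[[0, 0, 0], [0, 0.3, 0], -0.6], [[0, 0, 0], [0, 0.6, 0], -0.6], [[0, 0, 0], [0, 0.6, 0], -0.6], [[0, 0, 0], [0, 0.6, 0], -0.6], [[0, 0, 0], [0, 0.6, 0], -0.6]]}}

```text
time: 15.8
position: [0.6445, 0.236, 0.7727]
eef_rot: [-0.21, 1.699, 0.182]
wrist_force: [-0.3, -0.0, -1.6]
grip_width: 0.407
finger_force: 35.0
```

```bash
python3 tgt.py 0.0 0.0
```

```text
[-0.27256688 -0.04403535 -1.64405206] [0.64446291 0.23604143 0.77266053] [ 0.25680705 -0.23255602  1.63047238 -0.03672316  0.31132576 -1.53449113]
-x axis [0.13361709 0.03369713 0.99045998] z [ 0.96077355  0.24067658 -0.1378005 ]
t 15.8 shift [0. 0. 0.] turn [ 0.   -1.32  0.  ]
```

```bash
python3 -c "
from cell import bot
print(bot.sign_off())"
```

```text
the job is handed in; nothing more can be done
None
```

I found the deep hole by feel on the gauge's blade B (it bottomed after 54 mm of travel, against 28 mm for the shallow end) and handed in the block held still about 0.77 m up, deep hole about 8° from straight up. One risk: joint 5 briefly read 0.196 rad against its stated 0.2 limit before I backed it off to 0.31.

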